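Change over the part at the code reader

TASK

The bracket that has already been scanned is still on the code reader's pad: set it upright on its base, squarely inside the white rectangle taped on the table. Then stand the cylindrical housing upright inside the white ring on the pad, turned so that its code plate squarely faces the reader's window. Set both parts down rather than dropping them, and leave the bin, wrench, screwdriver and bottle where they are.

Things in the scene. Friction and masses are not known exactly. Their poses are not given: they have to be found in the camera images.
- station: Fixed code-reader station. Origin on the table under the centre of its round grey pad (130 mm diameter, top 6 mm above the table, with a concentric white ring of 109 mm inner diameter); z up. The grey reader block (80 mm in x, 70 mm in y, top 123 mm above the table) stands on the +y side on a foot plate 100 mm wide, 6 mm high; its front face, 145 mm from the pad centre, looks along -y at the pad.
- window (a point): Centre of the reader's round window, 140 mm from the pad centre along the station's +y and 70 mm above the table. It looks along the station's -y.
- outline: White rectangle of flat tape (under 1 mm thick) on the table, inside 150 mm along its x and 90 mm along its y. Origin at its centre on the table, z up.
- bracket: Cast aluminium bracket, about 0.4 kg. Origin: centre of underside, z up. Base 130 (x) x 64 (y) x 12 mm. Upright web along the middle, 14 mm thick in y, 92 mm long in x, top 75 mm high: grip it across its thickness. Ribs at x = +-42 mm (44 mm wide in y, 46 mm high) leave 76 mm clear between. Symmetrical, either way round will do. It starts on the station's pad, underside 6 mm above the table.
- housing: Cast aluminium cylinder, about 0.5 kg, 112 mm high. Origin: centre of underside, z up. Foot 80 mm diameter, 10 mm high; body 68 mm diameter to 68 mm; round neck 46 mm diameter from 72 to 112 mm high: grip it at any angle. A block with the white code plate (34 x 34 mm, black squares, centre 39 mm high) sticks out on +x, its face 46 mm from the axis: +x is the way the code faces. Starts upright.
- bin: Bystander: yellow open bin, 110 x 170 x 65 mm high, origin at the centre of its underside. Leave it alone.
- wrench: Bystander: steel wrench 180 mm long lying on the table along its x. Leave it alone.
- screwdriver: Bystander: screwdriver with orange handle, 200 mm long, lying on the table along its x. Leave it alone.
- bottle: Bystander: white bottle with black cap, 60 mm diameter, 140 mm high, origin at the centre of its underside. Leave it alone.
There are look-alikes about, which are no part of the job. What is shaped like the bracket but blue is not meant. What is shaped like the housing but blue is not meant.

How it is judged:
By the outcome, as a careful person would: the job done as asked, in the order asked, and still so for the second after the job is handed in, with the robot touching nothing.
It also fails if it takes over 64 s, if anything falls off the work surface, if the arm or the gripper's body presses on something with over 40 N, if the wrist force passes 120 N, or if a joint passes its speed limit or range.

ROBOT

A 7-joint arm with a two-finger parallel gripper is mounted at the origin on the work surface. World frame = base frame: x ahead of the robot, y to its left, z up, the work surface at z = 0. Lengths are in m, angles in rad, forces in N, time in s.
With the tool pointing down it reaches from about 0.425 to 1.025 m from the base axis. Payload 3.6 kg.
Tool frame: the origin (TCP) lies at the very end of the fingers, on their centre line; the grasp point (between the pads) lies 19 mm behind it; z points along the fingers, y is the line along which they close (so a half turn about z gives the same grasp; the last joint's range is limited). The gripper opens to 85 mm and grips with 20 to 120 N. Pads are 22 mm wide; open, the fingers measure 114 mm over their backs; the gripper's body (76 mm by 85 mm) begins 54 mm behind the grasp point. The pads swing forward as they close: fully open they stand 13 mm farther back than shut.
Start: joints at [1.165, 0.591, 0.048, 1.609, -0.033, 0.943, -0.034], TCP at [0.223, -0.69, 0.231] pointing down, gripper open.
Joint ranges: [-2.69, 2.69], [-0.47, 2.24], [-1.27, 1.36], [0.19, 2.51], [-1.53, 4.68], [0.08, 2.07], [-3.09, 3.09]. Speed limits (rad/s): [2.57, 2.57, 3.14, 3.14, 3.14, 3.14, 3.14].

INTERFACE

Orientations are given as [roll, pitch, yaw] about the fixed x, y, z axes, in that order (R = Rz(yaw) Ry(pitch) Rx(roll)).
In Python, from workcell import robot, optics gives the robot as it stands.
- The arm moves only by the shell command python3 -m inch 'ROWS'. ROWS is JSON, a list of rows, each an object with "fingers": the finger opening in mm, from 0 to 85.4; "offset": the shift along the world's x, y, z each as a share of 80 mm, from -1 to 1, a list of three; "dr": the turn, a rotation vector about the world's x, y, z each as a share of 2 rad, from -1 to 1, a list of three. A call has 1 to 8 rows; each row is the pose to reach, as a shift and turn from the pose commanded when the call began; what a row does not reach only later rows make up. A row lasts 1/8 s, in which the tool goes at most 62.5 mm and 10.7 degrees, less where a joint would pass 70% of its speed; a pose out of reach is approached as far as the arm can. A call with a number of a shift or a turn outside -1 to 1 is refused whole. A call with a gripper value outside its range is refused whole. The fingers move at their own pace and stop on an object; the grip force is fixed at half the most. Time passes only in rows, so rows that repeat a pose let the fingers close. It gives the time, the measured TCP pose, the force, the opening and the grip force at its end, in the units of the state.
- robot.get_obs(): the state, without advancing time (a new reading comes with each control period).
- optics.capture(name): name is "side" or "top" or "wrist"; returns a dict with "img" (420x560x3 uint8, red, green, blue), "range_z" (420x560 float32, m along the optical axis (not along the pixel's ray), 0 where there is no reading), "mtx" (3x3 intrinsics, pixels), "position" and "attitude" of the camera in the world. Camera axes: x right, y up, looking along -z (the intrinsics and any distortion apply to the point x, -y, -z); pixel columns grow to the right and rows downward; lengths in m; the calibration is good to about 2 mm. A picture is of the moment at which its call begins.
- robot.job_done(): hands the job in; it is judged then, once.
The state is a dict: "clock": time; "joints": joint angles; "qd": joint speeds; "joint_efforts": joint torques, N m; "ee_pos": TCP position; "tool_rot": TCP orientation; "contact_force": force on the tool from outside, world axes, zero at the start; "ft_torque": the same for the moment, N m; "gripper_width": finger opening in m; "grip_force": force on a finger pad.
Only numpy, scipy, OpenCV 4.12 (cv2) and the standard library are available. Lean on these libraries where they do the work, as an engineer would, in place of code of your own. Each camera call takes 0.05 s, during which the arm holds its last target. There are 200 camera calls.

## Working session

There is one attempt and no reset: what is moved stays moved. The work goes in short steps, Python scripts to look and compute and a shell command to move; the robot and the scene stay as the last step left them, time stands still between calls to the robot, and variables do not carry over. Pictures are saved under pics/ and viewed, at most 10 in all, crops included, and the job is handed in when it is done.

```bash
ls; mkdir -p pics; cat > h.py <<'E'
import numpy as np, cv2
from workcell import robot, optics
from scipy.spatial.transform import Rotation as R
def cap(n, f=None):
    d=optics.capture(n)
    if f: cv2.imwrite('pics/'+f, d['img'][...,::-1]); np.savez('pics/'+f[:-4]+'.npz',**{k:np.array(v) for k,v in d.items()})
    return d
def rot(d):
    a=np.array(d['attitude'])
    return a if a.shape==(3,3) else (R.from_euler('xyz',a).as_matrix() if a.size==3 else R.from_quat(a).as_matrix())
def cloud(d):
    K=np.array(d['mtx']); z=np.array(d['range_z']); v,u=np.indices(z.shape)
    p=np.stack([(u-K[0,2])/K[0,0]*z, -(v-K[1,2])/K[1,1]*z, -z],-1)
    return p@rot(d).T+np.array(d['position'])
def ray(d,u,v,zw):
    K=np.array(d['mtx']); r=rot(d)@np.array([(u-K[0,2])/K[0,0],-(v-K[1,2])/K[1,1],-1])
    p=np.array(d['position']); return p+r*(zw-p[2])/r[2]
E
python3 - <<'E'
from h import *
for n in ['top','side']:
    d=cap(n,n+'1.png'); print(n,{k:(v if np.size(v)<10 else np.shape(v)) for k,v in d.items()})
print(robot.get_obs())
E
```

```text
pics
top {'img': (420, 560, 3), 'range_z': (420, 560), 'mtx': array([[413.0281863 ,   0.        , 278.43858658],
       [  0.        , 413.0281863 , 207.53646027],
       [  0.        ,   0.        ,   1.        ]]), 'position': array([0.38554618, 0.00420512, 0.88691331]), 'attitude': array([ 0.19695853, -0.01384812, -1.59081654])}
side {'img': (420, 560, 3), 'range_z': (420, 560), 'mtx': array([[413.36635442,   0.        , 272.94962668],
       [  0.        , 413.36635442, 205.16045992],
       [  0.        ,   0.        ,   1.        ]]), 'position': array([0.08638249, 0.78633218, 0.64635175]), 'attitude': array([ 1.01445098,  0.00662569, -2.58499245])}
{'clock': 0.1, 'joints': array([ 1.16448549,  0.59206769,  0.048291  ,  1.60972192, -0.03332139,
        0.94271011, -0.03365873]), 'qd': array([-0.00059395, -0.00186284, -0.00027734, -0.00287573, -0.00038651,
       -0.00060576,  0.00051172]), 'joint_efforts': array([ 5.73360070e-03, -5.49989140e+01,  1.55292884e+00, -1.98823571e+01,
        9.55571275e-03,  3.79863966e-03,  1.13950854e-06]), 'ee_pos': array([ 0.22289242, -0.68908057,  0.23021539]), 'tool_rot': array([-3.13949249e+00,  9.44945673e-05,  3.12930213e-01]), 'contact_force': array([-0.43707716, -0.3874869 , -0.83535774]), 'ft_torque': array([ 0.04567738,  0.00727578, -0.00350596]), 'grip_force': 0.0, 'gripper_width': 0.08524005882177028}
```

View pics/top1.png

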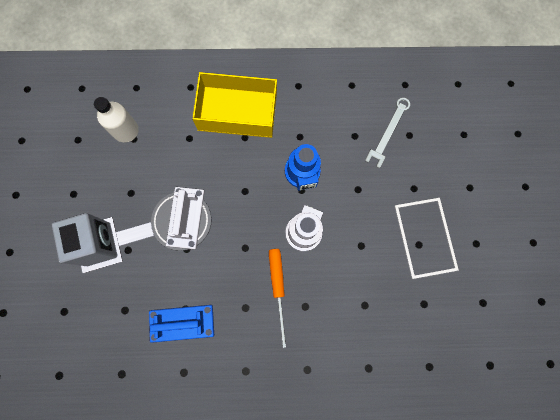

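View pics/side1.png

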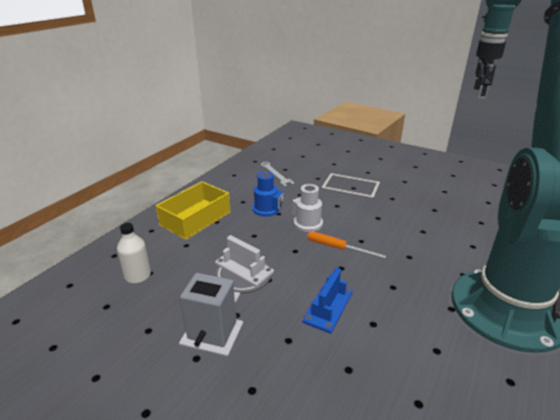

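The top view shows the silver bracket on the pad at (185,217) and the blue look-alike at (181,323). The silver housing is at (304,230), with its plate block at about (313,211), and the blue housing is at (303,165). The white rectangle is centred at (426,237), the reader is at (85,238), and the screwdriver is just below the housing. I choose the silver pair. Next I check them in an enlarged crop and measure from both views' depth.

```bash
cat > m.py <<'E'
from h import *
def L(f): return dict(np.load('pics/'+f+'.npz'))
def rect(P):
    return cv2.minAreaRect((P[:,:2]*1000).astype(np.float32))
t=L('top1'); s=L('side1')
for n,d in (('top',t),('side',s)):
    C=cloud(d); I=d['img'].astype(int)
    print(n,'table z',np.median(C[200:400:5,250:400:5,2]))
    sat=I.max(2)-I.min(2); 
    def near(c,r,lo,hi): return C[(np.hypot(C[...,0]-c[0],C[...,1]-c[1])<r)&(C[...,2]>lo)&(C[...,2]<hi)&(sat<60)]
    b=cloud(t)[217,185]; h=cloud(t)[230,304]; 
    W=near(b,.09,.068,.1); print(n,'web top',rect(W),np.median(W[:,2]),len(W))
    W=near(b,.09,.013,.024); print(n,'base',rect(W),np.median(W[:,2]),len(W))
    N=near(h,.06,.105,.125); c,r=cv2.minEnclosingCircle((N[:,:2]*1000).astype(np.float32)); print(n,'neck',c,r,np.median(N[:,2]),len(N))
    c=np.array(c)/1000
    Q=near(c,.07,.045,.075); q=Q[np.hypot(*(Q[:,:2]-c).T)>.038]; print(n,'block',q.mean(0),rect(q),len(q))
    T=near(cloud(t)[238,85],.1,.113,.135); print(n,'reader top',rect(T),np.median(T[:,2]))
    F=near(b,.09,.004,.009); c,r=cv2.minEnclosingCircle((F[:,:2]*1000).astype(np.float32));print(n,'pad',c,r,np.median(F[:,2]))
for k in [(397,207),(439,199),(457,269),(414,277)]: print('outl',ray(t,*k,0.0))
im=cv2.imread('pics/top1.png')[140:340,40:340]; cv2.imwrite('pics/c1.png',cv2.resize(im,None,fx=2.6,fy=2.6,interpolation=cv2.INTER_CUBIC))
E
python3 m.py
```

```text
top table z -0.00016180321428455047
top web top ((541.6793823242188, 188.64859008789062), (15.19905948638916, 91.7413101196289), 82.88704681396484) 0.08004647531536274 370
top base ((542.1561889648438, 188.9622802734375), (64.64295959472656, 130.15135192871094), 83.12631225585938) 0.01752635059417218 1071
top neck (505.9906311035156, -63.77024459838867) 23.11880111694336 0.11192840381504349 458
top block [ 0.543545   -0.07964335  0.06027752] ((542.8448486328125, -79.67170715332031), (41.66558074951172, 13.99675464630127), 67.27397155761719) 100
top reader top ((489.2130126953125, 372.3319091796875), (81.04447937011719, 70.64923095703125), 15.859277725219727) 0.1208870820331458
top pad (536.033935546875, 193.04722595214844) 79.35090637207031 0.005903147782994944
side table z 0.0003488071088001976
side web top ((543.0321655273438, 193.06712341308594), (16.79941177368164, 91.68765258789062), 82.34799194335938) 0.07900666279158053 281
side base ((542.0184326171875, 192.46310424804688), (65.28321838378906, 130.87913513183594), 83.3384780883789) 0.01798267332950776 618
side neck (507.54620361328125, -61.29177474975586) 25.69770622253418 0.11179136879944884 153
side block [ 0.55034812 -0.06173899  0.05608474] ((551.5242919921875, -66.88351440429688), (27.081117630004883, 11.598455429077148), 89.57799530029297) 27
side reader top ((489.04473876953125, 375.7272033691406), (79.71885681152344, 72.1961441040039), 15.487049102783203) 0.12111574939578956
side pad (538.150146484375, 203.63198852539062) 69.51020050048828 0.006074852686025145
outl [ 0.55896411 -0.27239067  0.        ]
outl [ 0.57537805 -0.36701112  0.        ]
outl [ 0.42160668 -0.39093333  0.        ]
outl [ 0.40655661 -0.29710536  0.        ]
```

View pics/c1.png

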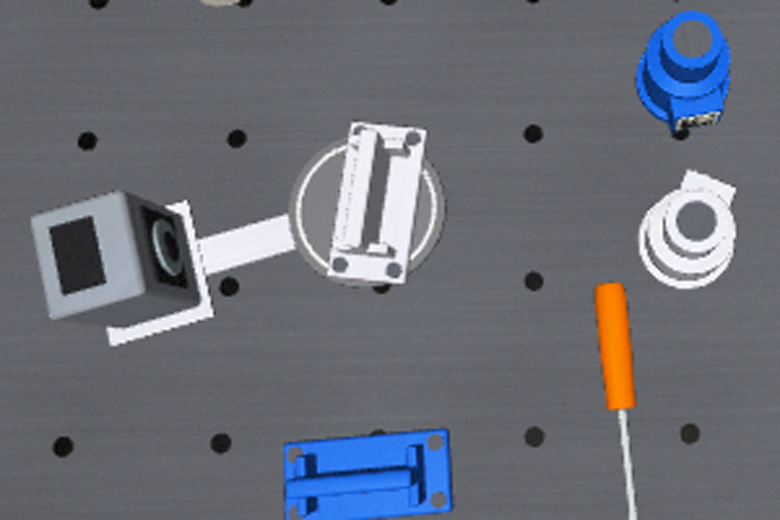

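The crop confirms the silver bracket on the pad (web along crop (380,200)) and the silver housing at (690,230), with its block pointing up and right at (710,185). The blue ones are look-alikes. Heights match the text (80 mm web top, 112 mm neck). I'm moving off toward the outline first, turning to the bracket's yaw on the way.

```bash
python3 -m inch '[{"fingers":85,"offset":[0.35,0.45,0],"dr":[0,0,-0.08]},{"fingers":85,"offset":[0.7,0.9,0],"dr":[0,0,-0.15]},{"fingers":85,"offset":[0.7,0.9,0],"dr":[0,0,-0.217]}]'
python3 -m inch '[{"fingers":85,"offset":[0.35,0.45,0],"dr":[0,0,0]},{"fingers":85,"offset":[0.7,0.9,0],"dr":[0,0,0]}]'
python3 -m inch '[{"fingers":85,"offset":[0.35,0.45,0],"dr":[0,0,0]},{"fingers":85,"offset":[0.7,0.9,0],"dr":[0,0,0]},{"fingers":85,"offset":[0.7,0.9,0],"dr":[0,0,0]},{"fingers":85,"offset":[0.7,0.9,0],"dr":[0,0,0]}]'
python3 - <<'E'
from h import *
d=cap('wrist','w1.png'); o=robot.get_obs(); print(o['ee_pos'],o['tool_rot'],o['joints'],d['position'],d['attitude'])
s=dict(np.load('pics/side1.npz'))
im=cv2.resize(d['img'][...,::-1],(560,420)); a=s['img'][165:205,310:390,::-1]
cv2.imwrite('pics/w1b.png',np.vstack([im,cv2.resize(np.ascontiguousarray(a),(360,180),interpolation=cv2.INTER_CUBIC) if 0 else cv2.copyMakeBorder(cv2.resize(np.ascontiguousarray(a),(320,160),interpolation=cv2.INTER_CUBIC),0,0,0,240,0)]))
E
```

```text
clock: 0.48
ee_pos: [0.2838, -0.6133, 0.2304]
tool_rot: [-3.137, -0.002, -0.118]
contact_force: [-0.2, -0.0, 0.6]
gripper_width: 0.0852
grip_force: 0.0
clock: 0.72
ee_pos: [0.3352, -0.5449, 0.2308]
tool_rot: [-3.141, 0.001, -0.123]
contact_force: [0.9, 0.3, -0.7]
gripper_width: 0.0849
grip_force: 0.0
clock: 1.23
ee_pos: [0.3906, -0.474, 0.2311]
tool_rot: [3.141, 0.001, -0.121]
contact_force: [-0.9, -1.2, 0.7]
gripper_width: 0.0851
grip_force: 0.0
[ 0.38991837 -0.47484929  0.23116403] [ 3.14087878e+00  9.02232432e-04 -1.22864154e-01] [ 0.69936183  0.45502685  0.15178265  1.87181235 -0.08933628  0.82151102
 -0.79680843] [ 0.47189885 -0.48331417  0.37406853] [-3.28097332e-01  7.04566947e-04 -1.69149241e+00]
```

View pics/w1b.png

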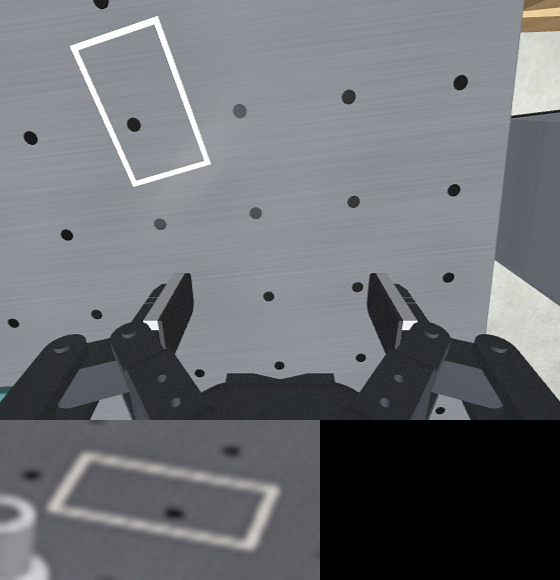

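The wrist view shows the rectangle's tape-mid corners at (74,47), (156,20), (208,162) and (136,184). The side crop gives them at about (331.5,174), (378.7,182.5), (372.5,196.3) and (323,187.5) in full-image pixels. I triangulate these and carry on toward the bracket.

```bash
cat > m2.py <<'E'
from h import *
L=lambda f: dict(np.load('pics/'+f+'.npz'))
for n,c in (('top1',[(397,207),(439,199),(457,269),(414,277)]),('w1',[(136,184),(208,162),(156,20),(74,47)]),('side1',[(331.5,174),(378.7,182.5),(372.5,196.3),(323,187.5)])):
    P=np.array([ray(L(n),*k,0.) for k in c]); r=cv2.minAreaRect((P[:,:2]*1000).astype(np.float32)); print(n,P.mean(0),r)
    C=cloud(L(n)); u,v=np.mean(c,0).astype(int); print('  depth z',C[v,u,2])
E
python3 m2.py
python3 -m inch '[{"fingers":85,"offset":[0.35,0.5,0],"dr":[0,0,0]},{"fingers":85,"offset":[0.7,1,0],"dr":[0,0,0]}]'
python3 -m inch '[{"fingers":85,"offset":[0.35,0.5,0],"dr":[0,0,0]},{"fingers":85,"offset":[0.7,1,0],"dr":[0,0,0]}]'
python3 -m inch '[{"fingers":85,"offset":[0.1,0.5,0],"dr":[0,0,0]},{"fingers":85,"offset":[0.2,1,0],"dr":[0,0,0]}]'
python3 -m inch '[{"fingers":85,"offset":[0,0.5,0],"dr":[0,0,0]},{"fingers":85,"offset":[0,1,0],"dr":[0,0,0]}]'
python3 -m inch '[{"fingers":85,"offset":[0,0.5,0],"dr":[0,0,0]},{"fingers":85,"offset":[0,1,0],"dr":[0,0,0]}]'
python3 -m inch '[{"fingers":85,"offset":[0,0.5,0],"dr":[0,0,0]},{"fingers":85,"offset":[0,1,0],"dr":[0,0,0]}]'
python3 -m inch '[{"fingers":85,"offset":[0,0.5,0],"dr":[0,0,0]},{"fingers":85,"offset":[0,1,0],"dr":[0,0,0]},{"fingers":85,"offset":[0,1,0],"dr":[0,0,0]},{"fingers":85,"offset":[0,1,0],"dr":[0,0,0]}]'
cat > m3.py <<'E'
import sys
from h import *
d=cap('wrist',sys.argv[1]+'.png'); C=cloud(d); I=d['img'].astype(int); sat=I.max(2)-I.min(2); o=robot.get_obs()
print(o['ee_pos'],o['tool_rot'],o['joints'][6],o['clock'])
g=(sat<60)&(np.hypot(C[...,0]-.542,C[...,1]-.19)<.09)
for lo,hi in ((.068,.1),(.013,.024)):
    W=C[g&(C[...,2]>lo)&(C[...,2]<hi)]
    if len(W)>5: print(lo,cv2.minAreaRect((W[:,:2]*1000).astype(np.float32)),np.median(W[:,2]),len(W))
E
python3 m3.py w2
```

```text
top1 [ 0.49062636 -0.33186012  0.        ] ((490.9462890625, -331.9273681640625), (155.61929321289062, 96.0257797241211), 9.11266803741455)
  depth z -0.0012388197517676502
w1 [ 0.48987085 -0.32919284  0.        ] ((490.057373046875, -329.1900634765625), (158.33135986328125, 95.60193634033203), 9.352139472961426)
  depth z 0.0018106738608614226
side1 [ 0.49030672 -0.32903153  0.        ] ((490.0008544921875, -327.9676513671875), (157.6409912109375, 99.4101791381836), 9.081205368041992)
  depth z -0.002180628774569149
clock: 1.52
ee_pos: [0.446, -0.3956, 0.2314]
tool_rot: [3.14, 0.0, -0.127]
contact_force: [1.2, -0.1, -0.3]
gripper_width: 0.0854
grip_force: 0.0
clock: 1.78
ee_pos: [0.5029, -0.3148, 0.2314]
tool_rot: [3.141, -0.0, -0.125]
contact_force: [0.6, -1.0, -0.2]
gripper_width: 0.0849
grip_force: 0.0
clock: 2.02
ee_pos: [0.5189, -0.2346, 0.2312]
tool_rot: [3.141, 0.0, -0.124]
contact_force: [0.8, 0.6, -0.3]
gripper_width: 0.0851
grip_force: 0.0
clock: 2.28
ee_pos: [0.5188, -0.1547, 0.2313]
tool_rot: [3.141, -0.0, -0.125]
contact_force: [0.7, 0.1, 0.1]
gripper_width: 0.085
grip_force: 0.0
clock: 2.52
ee_pos: [0.5191, -0.0748, 0.2314]
tool_rot: [3.141, -0.0, -0.125]
contact_force: [0.5, -0.0, 0.8]
gripper_width: 0.0847
grip_force: 0.0
clock: 2.78
ee_pos: [0.5194, 0.0053, 0.2314]
tool_rot: [3.141, -0.001, -0.125]
contact_force: [0.6, 0.3, -0.1]
gripper_width: 0.0853
grip_force: 0.0
clock: 3.28
ee_pos: [0.5194, 0.0842, 0.2312]
tool_rot: [3.14, -0.0, -0.124]
contact_force: [0.7, -0.8, -0.2]
gripper_width: 0.0853
grip_force: 0.0
[0.51934928 0.08377551 0.23121226] [ 3.14042460e+00  1.75297896e-05 -1.24791342e-01] -1.913492079401556 3.325
0.068 ((540.9116821289062, 190.4427947998047), (14.91595458984375, 91.34410095214844), 82.76154327392578) 0.0808456847413678 1600
0.013 ((540.7213745117188, 190.8068084716797), (64.58937072753906, 128.2398681640625), 82.98291778564453) 0.01839881694514081 3002
```

Three views agree: outline centre (0.490, −0.3295) at 9.2°, bracket (0.541, 0.1906) at −7.1°, web top 80.8 mm. I'm descending and gripping.

```bash

python3 -m inch '[{"fingers":85,"offset":[0.27,0.67,0],"dr":[0,0,0]},{"fingers":85,"offset":[0.27,1,0],"dr":[0,0,0]}]'
python3 -m inch '[{"fingers":85,"offset":[0,0.33,-0.4],"dr":[0,0,0]},{"fingers":85,"offset":[0,0.33,-0.9],"dr":[0,0,0]},{"fingers":85,"offset":[0,0.33,-0.9],"dr":[0,0,0]}]'
python3 -m inch '[{"fingers":85,"offset":[0,0,-0.4],"dr":[0,0,0]},{"fingers":85,"offset":[0,0,-0.8],"dr":[0,0,0]},{"fingers":85,"offset":[0,0,-0.8],"dr":[0,0,0]},{"fingers":85,"offset":[0,0,-0.8],"dr":[0,0,0]}]'
python3 -m inch '[{"fingers":85,"offset":[0,0,-0.3],"dr":[0,0,0]},{"fingers":85,"offset":[0,0,-0.65],"dr":[0,0,0]},{"fingers":85,"offset":[0,0,-0.65],"dr":[0,0,0]},{"fingers":85,"offset":[0,0,-0.65],"dr":[0,0,0]}]'
python3 -m inch '[{"fingers":5,"offset":[0,0,0],"dr":[0,0,0]},{"fingers":5,"offset":[0,0,0],"dr":[0,0,0]},{"fingers":5,"offset":[0,0,0],"dr":[0,0,0]},{"fingers":5,"offset":[0,0,0],"dr":[0,0,0]},{"fingers":5,"offset":[0,0,0],"dr":[0,0,0]},{"fingers":5,"offset":[0,0,0],"dr":[0,0,0]},{"fingers":5,"offset":[0,0,0],"dr":[0,0,0]},{"fingers":5,"offset":[0,0,0],"dr":[0,0,0]}]'
```

```text
clock: 3.58
ee_pos: [0.543, 0.1667, 0.2317]
tool_rot: [-3.14, -0.002, -0.124]
contact_force: [1.1, -0.2, -1.0]
gripper_width: 0.0852
grip_force: 0.0
clock: 3.95
ee_pos: [0.5388, 0.1897, 0.1568]
tool_rot: [3.137, 0.006, -0.124]
contact_force: [0.1, 0.3, 0.6]
gripper_width: 0.0852
grip_force: 0.0
clock: 4.45
ee_pos: [0.5422, 0.1919, 0.0971]
tool_rot: [-3.141, -0.002, -0.123]
contact_force: [-0.3, -0.4, 0.9]
gripper_width: 0.0852
grip_force: 0.0
clock: 4.95
ee_pos: [0.542, 0.1928, 0.045]
tool_rot: [-3.14, -0.002, -0.122]
contact_force: [0.3, -0.1, 0.5]
gripper_width: 0.0851
grip_force: 0.0
clock: 5.95
ee_pos: [0.5406, 0.192, 0.0435]
tool_rot: [3.141, 0.0, -0.122]
contact_force: [-2.0, -2.1, 5.6]
gripper_width: 0.0133
grip_force: 59.5
```

```bash

python3 -m inch '[{"fingers":5,"offset":[0,0,0.2],"dr":[0,0,0]},{"fingers":5,"offset":[0,0,0.6],"dr":[0,0,0]},{"fingers":5,"offset":[0,0,1],"dr":[0,0,0]}]'
python3 -m inch '[{"fingers":5,"offset":[0,0,0.5],"dr":[0,0,0]},{"fingers":5,"offset":[0,0,0.9],"dr":[0,0,0]},{"fingers":5,"offset":[0,0,1],"dr":[0,0,0]}]'
python3 -m inch '[{"fingers":5,"offset":[0,-0.3,0],"dr":[0,0,0]},{"fingers":5,"offset":[0,-0.7,0],"dr":[0,0,0]},{"fingers":5,"offset":[0,-1,0],"dr":[0,0,0.03]}]'
python3 -m inch '[{"fingers":5,"offset":[-0.05,-0.5,0],"dr":[0,0,0.015]},{"fingers":5,"offset":[-0.1,-1,0],"dr":[0,0,0.03]}]'
python3 -m inch '[{"fingers":5,"offset":[-0.05,-0.5,0],"dr":[0,0,0.015]},{"fingers":5,"offset":[-0.1,-1,0],"dr":[0,0,0.03]}]'
python3 -m inch '[{"fingers":5,"offset":[-0.05,-0.5,0],"dr":[0,0,0.015]},{"fingers":5,"offset":[-0.1,-1,0],"dr":[0,0,0.03]}]'
python3 -m inch '[{"fingers":5,"offset":[-0.08,-0.5,0],"dr":[0,0,0.01]},{"fingers":5,"offset":[-0.16,-1,0],"dr":[0,0,0.021]}]'
python3 -m inch '[{"fingers":5,"offset":[-0.08,-0.4,0],"dr":[0,0,0]},{"fingers":5,"offset":[-0.16,-0.8,0],"dr":[0,0,0]},{"fingers":5,"offset":[-0.16,-1,0],"dr":[0,0,0]}]'
python3 -m inch '[{"fingers":5,"offset":[0,-0.3,0],"dr":[0,0,0]},{"fingers":5,"offset":[0,-0.52,0],"dr":[0,0,0]},{"fingers":5,"offset":[0,-0.52,0],"dr":[0,0,0]},{"fingers":5,"offset":[0,-0.52,0],"dr":[0,0,0]}]'
python3 - <<'E'
from h import *
d=cap('top','t2.png'); cap('wrist','w3.png'); o=robot.get_obs(); print(o['ee_pos'],o['tool_rot'],o['joints'],o['clock'])
C=cloud(d); I=d['img'].astype(int); sat=I.max(2)-I.min(2)
g=(I.min(2)>225)&(np.hypot(C[...,0]-.538,C[...,1]-.2)<.075)&(C[...,2]<.012)
P=C[g][:,:2]; c=P.mean(0)
from scipy.optimize import least_squares
f=lambda x:np.hypot(P[:,0]-x[0],P[:,1]-x[1])-x[2]
r=least_squares(f,[.538,.2,.057],loss='soft_l1',f_scale=.002); print('ring',r.x,np.median(abs(r.fun)),len(P))
g=(abs(C[...,2]-.006)<.004)&(np.hypot(C[...,0]-.538,C[...,1]-.2)<.085); P=C[g][:,:2]
cl=cv2.resize(d['img'][180:300,40:240,::-1],None,fx=3.5,fy=3.5,interpolation=cv2.INTER_CUBIC); cv2.imwrite('pics/c2.png',cl)
E
```

```text
clock: 6.32
ee_pos: [0.54, 0.193, 0.124]
tool_rot: [3.142, 0.001, -0.121]
contact_force: [0.1, 0.0, -3.7]
gripper_width: 0.013
grip_force: 58.7
clock: 6.7
ee_pos: [0.5416, 0.1935, 0.2055]
tool_rot: [-3.139, -0.004, -0.121]
contact_force: [0.5, 1.8, -3.8]
gripper_width: 0.0136
grip_force: 59.0
clock: 7.08
ee_pos: [0.5392, 0.1111, 0.2018]
tool_rot: [3.14, 0.003, -0.06]
contact_force: [-0.3, -0.6, -4.5]
gripper_width: 0.0132
grip_force: 58.9
clock: 7.32
ee_pos: [0.5314, 0.0318, 0.2019]
tool_rot: [3.141, 0.003, 0.001]
contact_force: [-0.1, -0.1, -3.3]
gripper_width: 0.0132
grip_force: 58.9
clock: 7.58
ee_pos: [0.5233, -0.0483, 0.202]
tool_rot: [-3.141, 0.003, 0.06]
contact_force: [0.1, 0.0, -4.8]
gripper_width: 0.0132
grip_force: 58.9
clock: 7.82
ee_pos: [0.5154, -0.1282, 0.2019]
tool_rot: [-3.141, 0.003, 0.12]
contact_force: [-0.5, -0.1, -3.7]
gripper_width: 0.0135
grip_force: 58.9
clock: 8.07
ee_pos: [0.5026, -0.208, 0.2018]
tool_rot: [-3.14, 0.002, 0.162]
contact_force: [1.2, 0.7, -4.1]
gripper_width: 0.0131
grip_force: 58.9
clock: 8.45
ee_pos: [0.4892, -0.289, 0.202]
tool_rot: [-3.141, 0.003, 0.158]
contact_force: [0.4, 0.9, -5.1]
gripper_width: 0.0133
grip_force: 59.0
clock: 8.95
ee_pos: [0.4912, -0.3274, 0.2029]
tool_rot: [-3.14, 0.0, 0.162]
contact_force: [-0.8, 0.8, -4.0]
gripper_width: 0.0133
grip_force: 59.0
[ 0.4913416  -0.32735811  0.20311281] [-3.14032736e+00  1.99265984e-04  1.62805143e-01] [ 0.500426    0.45682898  0.01501196  1.94335071 -0.01106874  0.74243583
 -0.88592999] 9.05
ring [0.53715297 0.20576692 0.05945676] 0.0036197481600977813 192
```

View pics/w3.png

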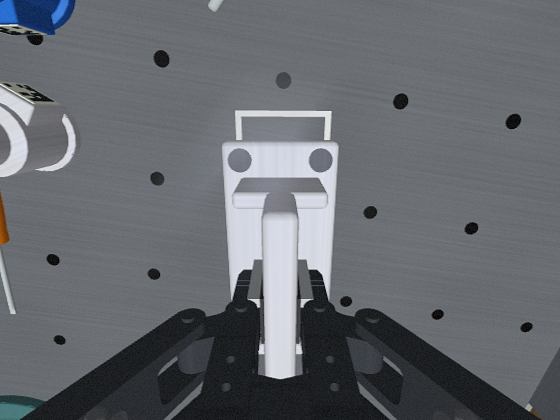

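The wrist view shows the bracket held level, centred over the outline (tape at (235–330,112)) and parallel to it. I'm lowering slowly.

```bash

python3 -m inch '[{"fingers":5,"offset":[-0.01,-0.02,-0.3],"dr":[0,0,0]},{"fingers":5,"offset":[-0.01,-0.02,-0.7],"dr":[0,0,0]},{"fingers":5,"offset":[-0.01,-0.02,-1],"dr":[0,0,0]}]'
python3 -m inch '[{"fingers":5,"offset":[0,0,-0.4],"dr":[0,0,0]},{"fingers":5,"offset":[0,0,-0.7],"dr":[0,0,0]},{"fingers":5,"offset":[0,0,-0.9],"dr":[0,0,0]},{"fingers":5,"offset":[0,0,-0.96],"dr":[0,0,0]},{"fingers":5,"offset":[0,0,-0.96],"dr":[0,0,0]},{"fingers":5,"offset":[0,0,-0.96],"dr":[0,0,0]}]'
python3 -m inch '[{"fingers":5,"offset":[0,0,-0.03],"dr":[0,0,0]},{"fingers":5,"offset":[0,0,-0.06],"dr":[0,0,0]},{"fingers":5,"offset":[0,0,-0.06],"dr":[0,0,0]}]'
```

```text
clock: 9.43
ee_pos: [0.4904, -0.3293, 0.1224]
tool_rot: [-3.141, 0.0, 0.162]
contact_force: [-0.4, -0.6, -4.3]
gripper_width: 0.0135
grip_force: 58.9
clock: 10.18
ee_pos: [0.491, -0.3311, 0.0474]
tool_rot: [3.14, -0.001, 0.161]
contact_force: [0.3, -0.3, -3.9]
gripper_width: 0.0132
grip_force: 58.8
clock: 10.55
ee_pos: [0.4901, -0.3306, 0.0416]
tool_rot: [-3.141, 0.0, 0.161]
contact_force: [0.2, 0.4, -4.7]
gripper_width: 0.0136
grip_force: 58.8
```

```bash

python3 -m inch '[{"fingers":5,"offset":[0,0.01,-0.03],"dr":[0,0,0]},{"fingers":5,"offset":[0,0.01,-0.03],"dr":[0,0,0]}]'
python3 -m inch '[{"fingers":5,"offset":[0,0,-0.015],"dr":[0,0,0]},{"fingers":5,"offset":[0,0,-0.015],"dr":[0,0,0]},{"fingers":5,"offset":[0,0,-0.015],"dr":[0,0,0]}]'
```

```text
clock: 10.8
ee_pos: [0.4902, -0.3296, 0.0391]
tool_rot: [-3.141, 0.0, 0.161]
contact_force: [0.1, 0.1, -4.2]
gripper_width: 0.013
grip_force: 58.8
clock: 11.18
ee_pos: [0.4903, -0.3298, 0.0381]
tool_rot: [3.142, -0.0, 0.161]
contact_force: [-0.5, 0.9, -5.3]
gripper_width: 0.0129
grip_force: 58.8
```

```bash

python3 -m inch '[{"fingers":5,"offset":[0,0,-0.015],"dr":[0,0,0]},{"fingers":5,"offset":[0,0,-0.015],"dr":[0,0,0]},{"fingers":5,"offset":[0,0,-0.015],"dr":[0,0,0]}]'
python3 -m inch '[{"fingers":5,"offset":[0,0,-0.01],"dr":[0,0,0]},{"fingers":5,"offset":[0,0,-0.01],"dr":[0,0,0]},{"fingers":5,"offset":[0,0,-0.01],"dr":[0,0,0]}]'
```

```text
clock: 11.55
ee_pos: [0.4905, -0.3299, 0.0375]
tool_rot: [3.141, -0.0, 0.161]
contact_force: [-1.8, 0.4, 4.5]
gripper_width: 0.0132
grip_force: 60.3
clock: 11.92
ee_pos: [0.4904, -0.3299, 0.0375]
tool_rot: [3.141, -0.0, 0.161]
contact_force: [-2.7, 1.6, 11.8]
gripper_width: 0.0134
grip_force: 61.2
```

Contact is made at the expected height. I release, lift and move to a view over the housing.

```bash

python3 -m inch '[{"fingers":85,"offset":[0,0,0.01],"dr":[0,0,0]},{"fingers":85,"offset":[0,0,0.01],"dr":[0,0,0]},{"fingers":85,"offset":[0,0,0.01],"dr":[0,0,0]},{"fingers":85,"offset":[0,0,0.01],"dr":[0,0,0]},{"fingers":85,"offset":[0,0,0.01],"dr":[0,0,0]},{"fingers":85,"offset":[0,0,0.01],"dr":[0,0,0]}]'
python3 -m inch '[{"fingers":85,"offset":[0,0,0.2],"dr":[0,0,0]},{"fingers":85,"offset":[0,0,0.6],"dr":[0,0,0]},{"fingers":85,"offset":[0,0,1],"dr":[0,0,0]}]'
python3 -m inch '[{"fingers":85,"offset":[0,0,0.5],"dr":[0,0,0]},{"fingers":85,"offset":[0,0,1],"dr":[0,0,0]}]'
python3 -m inch '[{"fingers":85,"offset":[0,0,0.4],"dr":[0,0,0.05]},{"fingers":85,"offset":[0,0.5,0.4],"dr":[0,0,0.1]},{"fingers":85,"offset":[0,1,0.4],"dr":[0,0,0.145]},{"fingers":85,"offset":[0,1,0.4],"dr":[0,0,0.145]},{"fingers":85,"offset":[0,1,0.4],"dr":[0,0,0.145]}]'
cat > m4.py <<'E'
from h import *
from scipy.optimize import least_squares
import sys
def bracket(n,d,c0=(.490,-.3295)):
    C=cloud(d); I=d['img'].astype(int); sat=I.max(2)-I.min(2); g=(sat<60)&(np.hypot(C[...,0]-c0[0],C[...,1]-c0[1])<.085)
    for lo,hi in ((.066,.085),(.008,.018)):
        W=C[g&(C[...,2]>lo)&(C[...,2]<hi)]
        if len(W)>5: print(n,'bracket',cv2.minAreaRect((W[:,:2]*1000).astype(np.float32)),np.median(W[:,2]),len(W))
def circ(P,x0):
    f=lambda x:np.hypot(P[:,0]-x[0],P[:,1]-x[1])-x[2]
    r=least_squares(f,x0,loss='soft_l1',f_scale=.001); return r.x,np.median(abs(r.fun)),len(P)
def housing(n,d,c0=(.506,-.0625),zo=0):
    C=cloud(d); I=d['img'].astype(int); sat=I.max(2)-I.min(2); D=np.hypot(C[...,0]-c0[0],C[...,1]-c0[1]); z=C[...,2]-zo
    P=C[(sat<60)&(D<.04)&(z>.1)&(z<.12)]; c,r=cv2.minEnclosingCircle((P[:,:2]*1000).astype(np.float32)); print(n,'neck',c,r,np.median(P[:,2]),len(P))
    c=np.array(c)/1000; D=np.hypot(C[...,0]-c[0],C[...,1]-c[1])
    q=C[(sat<60)&(D>.0385)&(D<.065)&(z>.025)&(z<.075)]
    if len(q)>5:
        m=q[:,:2].mean(0)-c; print(n,'block dir deg',np.degrees(np.arctan2(m[1],m[0])),cv2.minAreaRect((q[:,:2]*1000).astype(np.float32)),len(q))
def station(n,d):
    C=cloud(d); I=d['img'].astype(int); sat=I.max(2)-I.min(2)
    T=C[(sat<60)&(np.hypot(C[...,0]-.489,C[...,1]-.374)<.1)&(C[...,2]>.113)&(C[...,2]<.135)]
    if len(T)>50: print(n,'reader',cv2.minAreaRect((T[:,:2]*1000).astype(np.float32)),len(T))
    D=np.hypot(C[...,0]-.5375,C[...,1]-.201); M=(I.min(2)>180)&(sat<40)&(C[...,2]<.012)&(D<.064)&(D>.048)
    if M.sum()>50: print(n,'ring',circ(C[M][:,:2],[.538,.2,.057]))
if __name__=='__main__':
    for n in ('wrist','top','side'):
        d=cap(n,n+sys.argv[1]+'.png')
        for f in (bracket,housing,station):
            try: f(n,d)
            except Exception as e: print(n,f.__name__,e)
    o=robot.get_obs(); print(o['ee_pos'],o['tool_rot'],o['joints'][[0,6]],o['clock'])
E
python3 m4.py 5
```

```text
clock: 12.68
ee_pos: [0.4903, -0.3298, 0.0368]
tool_rot: [-3.142, 0.0, 0.161]
contact_force: [-0.1, -0.8, -0.1]
gripper_width: 0.0851
grip_force: 0.0
clock: 13.05
ee_pos: [0.4903, -0.3299, 0.1186]
tool_rot: [3.141, -0.0, 0.161]
contact_force: [0.6, -0.1, -0.1]
gripper_width: 0.0852
grip_force: 0.0
clock: 13.3
ee_pos: [0.4902, -0.3298, 0.1993]
tool_rot: [3.141, -0.001, 0.161]
contact_force: [0.6, -0.8, -1.0]
gripper_width: 0.0852
grip_force: 0.0
clock: 13.92
ee_pos: [0.4903, -0.2505, 0.2298]
tool_rot: [3.14, -0.0, 0.45]
contact_force: [-0.1, 0.0, 0.1]
gripper_width: 0.0847
grip_force: 0.0
wrist bracket ((491.1074523925781, -328.31549072265625), (91.08509826660156, 14.892571449279785), 9.277406692504883) 0.07474829846536937 1254
wrist bracket ((490.9299621582031, -327.9865417480469), (129.3997802734375, 64.0908203125), 9.224926948547363) 0.01222252734072532 2675
wrist neck (504.33837890625, -62.7446174621582) 23.673566818237305 0.11255667294569638 3261
wrist block dir deg -27.66322462983438 ((541.2120971679688, -78.86767578125), (42.059837341308594, 14.83425235748291), 65.6567764282226
[... 766 characters left out ...]
656), (88.6453628540039, 22.24749755859375), 6.66483736038208) 0.07283920037158093 126
side bracket ((492.11663818359375, -321.98687744140625), (130.6732940673828, 62.57240295410156), 10.687748908996582) 0.012028088024776173 297
side neck (504.47674560546875, -60.3671760559082) 24.97762680053711 0.11164127862785533 177
side block dir deg 1.3862390381816105 ((550.5043334960938, -65.91877746582031), (13.426694869995117, 26.123544692993164), 6.127209663391113) 54
side reader ((488.8676452636719, 376.2808532714844), (79.71830749511719, 71.52657318115234), 15.857495307922363) 1262
[ 0.49011113 -0.25131566  0.22917917] [3.14063338e+00 1.59933899e-04 4.48397111e-01] [ 0.4447723  -0.77030371] 14.075
```

The bracket is down in the outline at 9.3° and about 1 mm off centre. I'm moving above the housing for a close measurement.

```bash

python3 -m inch '[{"fingers":85,"offset":[0,0.5,0],"dr":[0,0,0]},{"fingers":85,"offset":[0.1,1,0],"dr":[0,0,0]}]'
python3 -m inch '[{"fingers":85,"offset":[0.1,0.5,0],"dr":[0,0,0]},{"fingers":85,"offset":[0.1,1,0],"dr":[0,0,0]}]'
python3 -m inch '[{"fingers":85,"offset":[0,0.35,0],"dr":[0,0,0]},{"fingers":85,"offset":[0,0.35,0],"dr":[0,0,0]},{"fingers":85,"offset":[0,0.35,0],"dr":[0,0,0]}]'
cat > m5.py <<'E'
from m4 import *
d=cap('wrist','w6.png'); housing('wrist',d); o=robot.get_obs(); print(o['ee_pos'],o['tool_rot'],o['joints'][[0,6]],o['clock'])
C=cloud(d); I=d['img']; cv2.imwrite('pics/w6b.png',cv2.resize(I[...,::-1],(800,600),interpolation=cv2.INTER_CUBIC))
E
python3 m5.py
```

```text
clock: 14.32
ee_pos: [0.4978, -0.1708, 0.2288]
tool_rot: [3.141, 0.001, 0.446]
contact_force: [0.4, 1.0, 0.2]
gripper_width: 0.085
grip_force: 0.0
clock: 14.58
ee_pos: [0.5073, -0.0896, 0.229]
tool_rot: [3.141, -0.001, 0.449]
contact_force: [0.1, -0.1, 0.1]
gripper_width: 0.0851
grip_force: 0.0
clock: 14.95
ee_pos: [0.5064, -0.0635, 0.2289]
tool_rot: [3.141, 0.0, 0.449]
contact_force: [-0.3, -0.3, -0.0]
gripper_width: 0.0851
grip_force: 0.0
wrist neck (504.5374450683594, -62.46533203125) 23.061368942260742 0.11245173975315675 2111
wrist block dir deg -18.725948611510432 ((541.1532592773438, -77.8548812866211), (42.09236526489258, 14.66163158416748), 67.04049682617188) 504
[ 0.50635921 -0.06378728  0.22887431] [3.14079470e+00 4.66537907e-04 4.47922996e-01] [ 0.1270878  -1.14684883] 15.0
```

View pics/w6b.png

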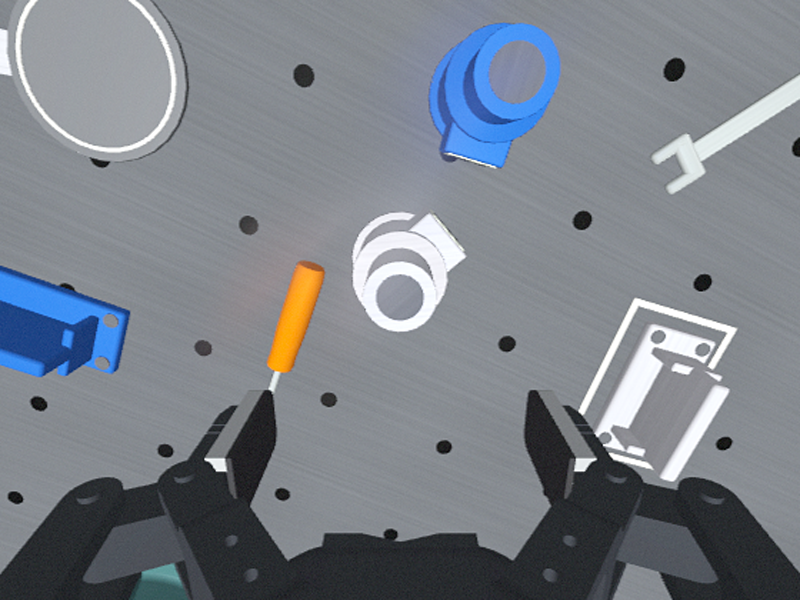

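The view shows the silver housing at (400,290) with its block toward (440,235), well clear of the screwdriver and the blue look-alike. The bracket lies inside the outline at lower right. I'm descending and gripping the neck.

```bash

python3 -m inch '[{"fingers":85,"offset":[-0.02,0.01,-0.4],"dr":[0,0,0]},{"fingers":85,"offset":[-0.02,0.01,-0.9],"dr":[0,0,0]},{"fingers":85,"offset":[-0.02,0.01,-0.9],"dr":[0,0,0]},{"fingers":85,"offset":[-0.02,0.01,-0.9],"dr":[0,0,0]}]'
python3 -m inch '[{"fingers":85,"offset":[0,0,-0.4],"dr":[0,0,0]},{"fingers":85,"offset":[0,0,-0.8],"dr":[0,0,0]},{"fingers":85,"offset":[0,0,-0.99],"dr":[0,0,0]},{"fingers":85,"offset":[0,0,-0.99],"dr":[0,0,0]},{"fingers":85,"offset":[0,0,-0.99],"dr":[0,0,0]}]'
python3 -m inch '[{"fingers":35,"offset":[0,0,0],"dr":[0,0,0]},{"fingers":35,"offset":[0,0,0],"dr":[0,0,0]},{"fingers":35,"offset":[0,0,0],"dr":[0,0,0]},{"fingers":35,"offset":[0,0,0],"dr":[0,0,0]},{"fingers":35,"offset":[0,0,0],"dr":[0,0,0]},{"fingers":35,"offset":[0,0,0],"dr":[0,0,0]},{"fingers":35,"offset":[0,0,0],"dr":[0,0,0]}]'
```

```text
clock: 15.5
ee_pos: [0.5054, -0.0621, 0.1577]
tool_rot: [3.141, -0.001, 0.449]
contact_force: [-0.1, 0.1, 0.1]
gripper_width: 0.0848
grip_force: 0.0
clock: 16.12
ee_pos: [0.5058, -0.0612, 0.0789]
tool_rot: [3.14, -0.002, 0.451]
contact_force: [-0.4, 0.1, 0.3]
gripper_width: 0.0851
grip_force: 0.0
clock: 17.0
ee_pos: [0.5057, -0.0616, 0.0786]
tool_rot: [3.14, -0.002, 0.45]
contact_force: [0.3, -1.6, 6.0]
gripper_width: 0.044
grip_force: 60.0
```

```bash

python3 -m inch '[{"fingers":35,"offset":[0,0,0.2],"dr":[0,0,0]},{"fingers":35,"offset":[0,0,0.6],"dr":[0,0,0]},{"fingers":35,"offset":[0,0,1],"dr":[0,0,0]}]'
python3 -m inch '[{"fingers":35,"offset":[0,0.2,0.3],"dr":[0,0,0.07]},{"fingers":35,"offset":[0,0.4,0.3],"dr":[0,0,0.14]},{"fingers":35,"offset":[0,0.6,0.3],"dr":[0,0,0.21]},{"fingers":35,"offset":[0.1,0.82,0.3],"dr":[0,0,0.28]}]'
python3 -m inch '[{"fingers":35,"offset":[0,0.2,0],"dr":[0,0,0.07]},{"fingers":35,"offset":[0,0.4,0],"dr":[0,0,0.14]},{"fingers":35,"offset":[0,0.6,0],"dr":[0,0,0.21]},{"fingers":35,"offset":[0.1,0.82,0],"dr":[0,0,0.28]}]'
python3 -m inch '[{"fingers":35,"offset":[0,0.2,0],"dr":[0,0,0.07]},{"fingers":35,"offset":[0,0.4,0],"dr":[0,0,0.14]},{"fingers":35,"offset":[0,0.6,0],"dr":[0,0,0.21]},{"fingers":35,"offset":[0.1,0.82,0],"dr":[0,0,0.28]}]'
python3 -m inch '[{"fingers":35,"offset":[0,0.2,0],"dr":[0,0,0.07]},{"fingers":35,"offset":[0,0.4,0],"dr":[0,0,0.14]},{"fingers":35,"offset":[0,0.6,0],"dr":[0,0,0.21]},{"fingers":35,"offset":[0.1,0.82,0],"dr":[0,0,0.285]},{"fingers":35,"offset":[0.1,0.82,0],"dr":[0,0,0.285]},{"fingers":35,"offset":[0.1,0.82,0],"dr":[0,0,0.285]}]'
python3 - <<'E'
from m4 import *
o=robot.get_obs(); print(o['ee_pos'],o['tool_rot'],o['joints'][[0,6]],o['clock'])
a=cap('top','t7.png');b=cap('wrist','w7.png');c=cap('side','s7.png')
for n,d in (('top',a),('wrist',b),('side',c)):
    station(n,d)
    C=cloud(d);I=d['img'].astype(int);sat=I.max(2)-I.min(2);e=o['ee_pos']; D=np.hypot(C[...,0]-e[0],C[...,1]-e[1])
    q=C[(sat<60)&(I.max(2)>120)&(D>.039)&(D<.065)&(C[...,2]>.13)&(C[...,2]<.18)]
    if len(q)>8: print(n,'block',q.mean(0),cv2.minAreaRect((q[:,:2]*1000).astype(np.float32)),len(q))
w=cv2.resize(b['img'][...,::-1],(400,300)); t=cv2.resize(a['img'][150:300,80:280,::-1],(400,300),interpolation=cv2.INTER_CUBIC); s=cv2.resize(c['img'][180:340,170:330,::-1],(300,300),interpolation=cv2.INTER_CUBIC)
cv2.imwrite('pics/c7.png',np.vstack([np.hstack([w,t]),np.hstack([s,np.zeros((300,500,3),np.uint8)])]))
E
```

```text
clock: 17.38
ee_pos: [0.5032, -0.0607, 0.1584]
tool_rot: [-3.14, 0.002, 0.451]
contact_force: [0.9, 0.8, -5.8]
gripper_width: 0.0438
grip_force: 62.5
clock: 17.88
ee_pos: [0.5102, 0.0046, 0.1816]
tool_rot: [-3.139, 0.003, 1.015]
contact_force: [0.8, -0.3, -5.9]
gripper_width: 0.0442
grip_force: 62.9
clock: 18.38
ee_pos: [0.5183, 0.0699, 0.1814]
tool_rot: [-3.138, 0.002, 1.576]
contact_force: [0.2, 0.2, -4.9]
gripper_width: 0.0436
grip_force: 62.7
clock: 18.88
ee_pos: [0.5265, 0.1351, 0.1814]
tool_rot: [-3.137, 0.0, 2.136]
contact_force: [0.5, 0.6, -4.5]
gripper_width: 0.0442
grip_force: 62.7
clock: 19.62
ee_pos: [0.5357, 0.1996, 0.1813]
tool_rot: [-3.138, -0.001, 2.698]
contact_force: [-0.3, 0.0, -5.4]
gripper_width: 0.0439
grip_force: 62.6
[0.53570264 0.19961538 0.18125685] [-3.13834012e+00 -5.16647866e-04  2.69808833e+00] [0.07727773 0.19414227] 19.625
top reader ((489.02947998046875, 372.1810607910156), (80.2711181640625, 69.52044677734375), 16.097753524780273) 1593
wrist reader ((487.1334533691406, 371.8141174316406), (79.27748107910156, 66.6032485961914), 16.11627960205078) 13254
wrist ring (array([0.53619836, 0.20138559, 0.05613474]), np.float64(0.0007682799320592286), 580)
wrist block [0.51978743 0.23886098 0.16075665] ((524.593017578125, 238.7489776611328), (42.279117584228516, 14.728713989257812), 16.214860916137695) 1759
side reader ((488.7205505371094, 376.541015625), (80.19437408447266, 71.06034088134766), 15.343698501586914) 1262
side block [0.52391338 0.24340598 0.15273759] ((527.4207763671875, 241.24375915527344), (42.04446792602539, 16.892871856689453), 11.884894371032715) 262
```

View pics/c7.png

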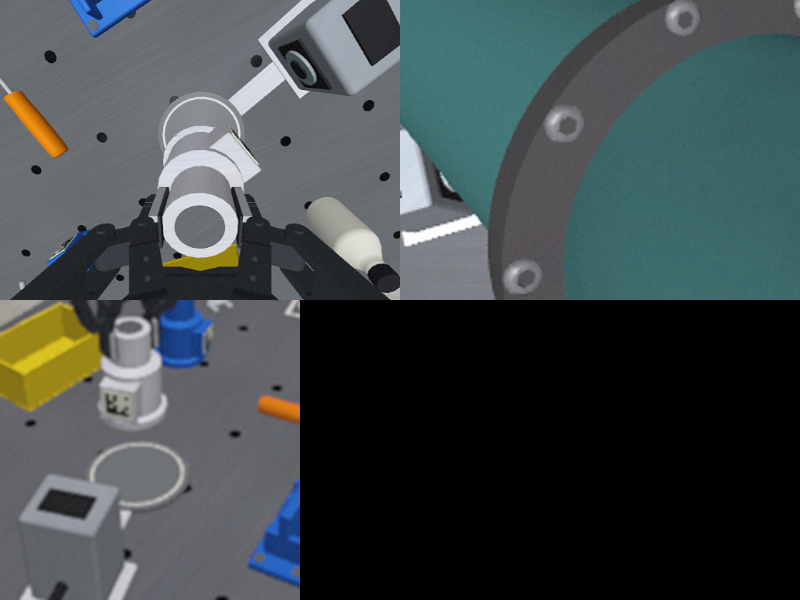

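The housing hangs with its plate facing the reader: block edge 16.2° against reader 16.1° in the same view. The pad ring at (200,130) in the wrist panel is clear. I'm lowering with a small centring shift.

```bash

python3 -m inch '[{"fingers":35,"offset":[0.02,0.015,-0.3],"dr":[0,0,0]},{"fingers":35,"offset":[0.02,0.015,-0.6],"dr":[0,0,0]},{"fingers":35,"offset":[0.02,0.015,-0.9],"dr":[0,0,0]},{"fingers":35,"offset":[0.02,0.015,-1],"dr":[0,0,0]}]'
python3 -m inch '[{"fingers":35,"offset":[0,0,-0.1],"dr":[0,0,0]},{"fingers":35,"offset":[0,0,-0.15],"dr":[0,0,0]},{"fingers":35,"offset":[0,0,-0.15],"dr":[0,0,0]},{"fingers":35,"offset":[0,0,-0.15],"dr":[0,0,0]}]'
python3 -m inch '[{"fingers":35,"offset":[0,0,-0.025],"dr":[0,0,0]},{"fingers":35,"offset":[0,0,-0.025],"dr":[0,0,0]},{"fingers":35,"offset":[0,0,-0.025],"dr":[0,0,0]}]'
```

```text
clock: 20.27
ee_pos: [0.5374, 0.2012, 0.1004]
tool_rot: [-3.139, -0.001, 2.7]
contact_force: [0.1, -0.0, -5.4]
gripper_width: 0.0439
grip_force: 62.9
clock: 20.78
ee_pos: [0.5387, 0.2028, 0.0902]
tool_rot: [3.141, 0.001, 2.701]
contact_force: [0.5, -0.1, -4.1]
gripper_width: 0.0438
grip_force: 62.9
clock: 21.15
ee_pos: [0.5383, 0.2026, 0.0877]
tool_rot: [3.142, 0.0, 2.701]
contact_force: [-1.0, 0.1, -5.7]
gripper_width: 0.0436
grip_force: 62.9
```

```bash

python3 -m inch '[{"fingers":35,"offset":[0,-0.01,-0.02],"dr":[0,0,0]},{"fingers":35,"offset":[0,-0.01,-0.02],"dr":[0,0,0]},{"fingers":35,"offset":[0,-0.01,-0.02],"dr":[0,0,0]}]'
python3 -m inch '[{"fingers":35,"offset":[0,0,-0.015],"dr":[0,0,0]},{"fingers":35,"offset":[0,0,-0.015],"dr":[0,0,0]},{"fingers":35,"offset":[0,0,-0.015],"dr":[0,0,0]}]'
```

```text
clock: 21.52
ee_pos: [0.5383, 0.2018, 0.0861]
tool_rot: [-3.142, -0.0, 2.701]
contact_force: [0.2, 0.0, -5.7]
gripper_width: 0.0441
grip_force: 62.9
clock: 21.9
ee_pos: [0.5383, 0.2018, 0.0849]
tool_rot: [-3.141, -0.0, 2.701]
contact_force: [-0.3, -0.6, -5.0]
gripper_width: 0.044
grip_force: 62.9
```

```bash

python3 -m inch '[{"fingers":35,"offset":[0,0,-0.012],"dr":[0,0,0]},{"fingers":35,"offset":[0,0,-0.012],"dr":[0,0,0]},{"fingers":35,"offset":[0,0,-0.012],"dr":[0,0,0]}]'
python3 -m inch '[{"fingers":35,"offset":[0,0,-0.01],"dr":[0,0,0]},{"fingers":35,"offset":[0,0,-0.01],"dr":[0,0,0]},{"fingers":35,"offset":[0,0,-0.01],"dr":[0,0,0]}]'
```

```text
clock: 22.28
ee_pos: [0.5386, 0.2018, 0.0846]
tool_rot: [-3.142, 0.001, 2.701]
contact_force: [-0.5, -1.7, 4.5]
gripper_width: 0.0441
grip_force: 63.6
clock: 22.65
ee_pos: [0.5387, 0.202, 0.0845]
tool_rot: [-3.141, 0.002, 2.701]
contact_force: [-0.7, -1.5, 10.3]
gripper_width: 0.0436
grip_force: 64.3
```

```bash

python3 -m inch '[{"fingers":85,"offset":[0,0,0.01],"dr":[0,0,0]},{"fingers":85,"offset":[0,0,0.01],"dr":[0,0,0]},{"fingers":85,"offset":[0,0,0.01],"dr":[0,0,0]},{"fingers":85,"offset":[0,0,0.01],"dr":[0,0,0]},{"fingers":85,"offset":[0,0,0.01],"dr":[0,0,0]},{"fingers":85,"offset":[0,0,0.01],"dr":[0,0,0]}]'
python3 -m inch '[{"fingers":85,"offset":[0,0,0.2],"dr":[0,0,0]},{"fingers":85,"offset":[0,0,0.6],"dr":[0,0,0]},{"fingers":85,"offset":[0,0,1],"dr":[0,0,0]},{"fingers":85,"offset":[0,0,1],"dr":[0,0,0]}]'
python3 -m inch '[{"fingers":85,"offset":[0,0,0.5],"dr":[0,0,0]},{"fingers":85,"offset":[0,-0.3,0.8],"dr":[0,0,0]},{"fingers":85,"offset":[0,-0.6,0.8],"dr":[0,0,0]},{"fingers":85,"offset":[0,-1,0.8],"dr":[0,0,0]}]'
python3 -m inch '[{"fingers":85,"offset":[0,-0.5,0],"dr":[0,0,0]},{"fingers":85,"offset":[0,-1,0],"dr":[0,0,0]}]'
python3 -m inch '[{"fingers":85,"offset":[0,-0.5,0],"dr":[0,0,0]},{"fingers":85,"offset":[0,-1,0],"dr":[0,0,0]},{"fingers":85,"offset":[0,-1,0],"dr":[0,0,0]},{"fingers":85,"offset":[0,-1,0],"dr":[0,0,0]}]'
python3 - <<'E'
from m4 import *
a=cap('top','t8.png');b=cap('wrist','w8.png');c=cap('side','s8.png')
for n,d in (('top',a),('wrist',b),('side',c)):
    for f in (station,bracket): 
        try: f(n,d)
        except Exception as e: print(e)
    try: housing(n,d,(.5385,.2018),.006)
    except Exception as e: print(e)
o=robot.get_obs(); print(o['ee_pos'],o['tool_rot'],o['clock'])
t=cv2.resize(a['img'][140:300,40:240,::-1],(400,320),interpolation=cv2.INTER_CUBIC); r=cv2.resize(a['img'][180:300,370:490,::-1],(320,320),interpolation=cv2.INTER_CUBIC); s=cv2.resize(c['img'][...,::-1],(360,270)); w=cv2.resize(b['img'][...,::-1],(360,270))
cv2.imwrite('pics/c8.png',np.vstack([np.hstack([t,r]),np.hstack([s,w])]))
E
```

```text
clock: 23.4
ee_pos: [0.5383, 0.2018, 0.0839]
tool_rot: [3.142, -0.0, 2.701]
contact_force: [-0.7, -0.6, 0.3]
gripper_width: 0.085
grip_force: 0.0
clock: 23.9
ee_pos: [0.5401, 0.2032, 0.1674]
tool_rot: [3.137, 0.004, 2.701]
contact_force: [0.5, -0.6, -0.1]
gripper_width: 0.0847
grip_force: 0.0
clock: 24.4
ee_pos: [0.538, 0.1215, 0.2281]
tool_rot: [3.141, 0.0, 2.702]
contact_force: [0.0, -0.7, -0.4]
gripper_width: 0.0849
grip_force: 0.0
clock: 24.65
ee_pos: [0.5376, 0.0405, 0.2275]
tool_rot: [-3.141, -0.001, 2.701]
contact_force: [1.0, -0.3, -0.8]
gripper_width: 0.085
grip_force: 0.0
clock: 25.15
ee_pos: [0.5379, -0.0377, 0.2277]
tool_rot: [3.141, -0.001, 2.701]
contact_force: [0.3, 0.3, -0.7]
gripper_width: 0.085
grip_force: 0.0
top reader ((488.9986572265625, 372.29296875), (80.53841400146484, 70.087646484375), 16.385610580444336) 1637
top ring (array([0.53790405, 0.2003998 , 0.05624609]), np.float64(0.0011112429981029494), 254)
top neck (540.9988403320312, 201.7753448486328) 23.20264434814453 0.1175934716908768 492
top block dir deg 111.50755587343872 ((529.6007690429688, 240.930114
[... 715 characters left out ...]
828125, 376.7821044921875), (80.25362396240234, 70.88108825683594), 16.239030838012695) 1260
side bracket ((492.205322265625, -325.0493469238281), (90.81481170654297, 22.472373962402344), 8.673264503479004) 0.07289928699221804 128
side bracket ((492.6190490722656, -322.91754150390625), (129.64584350585938, 65.67754364013672), 10.049408912658691) 0.011928368460265182 292
side neck (542.1107177734375, 205.8754119873047) 24.80426025390625 0.11758681362950596 290
side block dir deg 109.8562459908449 ((529.7742309570312, 244.88247680664062), (42.95537567138672, 15.401687622070312), 20.028215408325195) 298
[ 0.53821412 -0.03654901  0.22806272] [ 3.14096525e+00 -1.08281275e-04  2.70354351e+00] 25.3
```

View pics/c8.png

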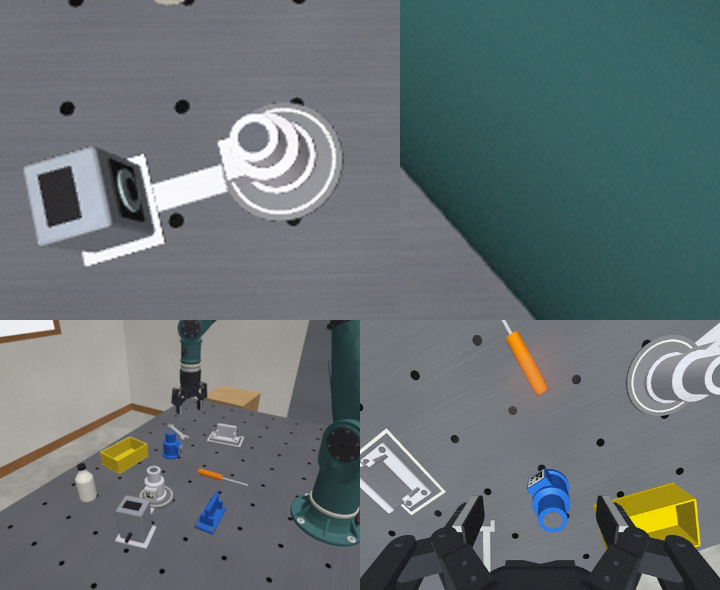

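The final view shows the housing standing inside the ring with its block toward the reader window. The bracket sits inside its rectangle in the wrist panel, and the bystanders are in place. I check the plate angle with a plane fit.

```bash
python3 - <<'E'
from m4 import *
c=dict(np.load('pics/s8.npz')); C=cloud(c)
for th in (106,):
    u=np.array([np.cos(np.radians(th)),np.sin(np.radians(th))]); v=np.array([-u[1],u[0]])
    for nm,d,ctr in (('side',c,(.541,.203)),):
        P=C-np.r_[ctr,0]; a=P[...,:2]@u; b=P[...,:2]@v; m=(a>.038)&(a<.056)&(abs(b)<.016)&(P[...,2]>.03)&(P[...,2]<.056)
        Q=C[m]; q=Q-Q.mean(0)
        for _ in range(3):
            n=np.linalg.svd(q,full_matrices=False)[2][2]; r=q@n; k=abs(r-np.median(r))<.0025; q=q[k]-q[k].mean(0)
        n=n*np.sign(n[1]); print(nm,len(q),np.degrees(np.arctan2(n[1],n[0])),n,np.std(q@n))
# enlarged edges: code block top & reader top lines via finer image in top view
a=dict(np.load('pics/t8.npz'));w=dict(np.load('pics/w7.npz'))
for n,d,zr in (('top',a,(.055,.072)),('side',c,(.055,.072)),('wrist7',w,(.15,.168))):
    X=cloud(d); D=np.hypot(X[...,0]-.539,X[...,1]-.2015); S=X[(X[...,2]>zr[0])&(X[...,2]<zr[1])&(D>.038)&(D<.06)&(X[...,1]>.22)][:,:2]
    if len(S)>20: print(n,'blocktop',cv2.minAreaRect((S*1000).astype(np.float32)),len(S))
E
```

```text
side 116 105.91437928068109 [-0.27419525  0.96165384 -0.00623445] 0.0010599101602736462
top blocktop ((529.9200439453125, 241.5206756591797), (41.39439392089844, 12.829587936401367), 15.514752388000488) 105
side blocktop ((535.3736572265625, 243.44732666015625), (52.88197326660156, 24.76199722290039), 1.7358866930007935) 165
wrist7 blocktop ((523.9536743164062, 239.07762145996094), (42.93220138549805, 16.58355712890625), 23.27919578552246) 1668
```

The plate normal is at 105.9° and the reader axis at 106.1°, so it faces squarely and stands upright. I'm handing in.

```bash
python3 -c "
from workcell import robot
print(robot.job_done())"
```

```text
the job is handed in; nothing more can be done
None
```

The job is handed in: the bracket stands upright inside the white rectangle, about 1 mm off centre, and the housing stands inside the pad's ring, 2–3 mm off centre with its code plate within about 0.2° of square to the reader window; it took about 25 s of the 64 s.

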